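# Press a badge level in the spring press

### The job

Set the badge: take the wooden-handled tamper by its handle, centre its flat foot on the orange badge and press squarely down until the sprung plate is fully bottomed out and level, holding it there for a moment. Then let the plate spring back up and set the tamper down upright, centred in the green rest dish. Press with the tamper only, do not drop it, and leave the tape roll and ink bottle where they are.

Things in the scene. Friction and masses are not known exactly. Their poses are not given: they have to be found in the camera images.
- tamper_grip (a point): centre of the handle of the loose hand tamper (300 g, 72 mm tall, starts standing upright on the desk). The tamper: round flat foot 64 mm across and 12 mm thick with a black rubber underside, steel neck, on top an upright flat-sided wooden handle block 32 mm thick (along the point's x), 56 mm wide (along y), 42 mm tall, rounded edges. This point is 51 mm above the underside of the foot, on the tamper's axis, 21 mm below the top; z points up
- tamper_foot (a point): centre of the flat underside of the tamper's foot; axes as tamper_grip, 51 mm below it
- tamper: the whole tamper; origin and axes as tamper_foot
- press: fixed badge press base, a blue block 120 x 120 mm, top face 22 mm above the desk; origin at the centre of its underside on the desk, z up
- press_plate: square aluminium plate 92 x 92 x 10 mm on four springs over the middle of the blue press base, carrying an orange flat round badge 58 mm across, 4 mm high, fixed in its middle. Origin at the centre of the badge's flat top face: 54 mm above the desk with the plate up, 36 mm when bottomed out (the plate's underside then meets the base). z points up when level; the plate can rock up to 0.12 rad any way if pressed off centre or tilted (0.6 N m per rad, returns level)
- press_lift (a joint): how far the plate is pressed down: 0 up (as it stands), 0.018 m bottomed out on a hard stop. Springs: the plate begins to move at about 2 N and takes about 10 N to bottom out, returning when let go
- dish: fixed round shallow green rest dish, 100 mm across, with a cork floor 84 mm across and 4 mm above the desk, and a rim 8 mm wide and 10 mm high; origin at the centre of its underside on the desk, z up
- tape_roll: loose roll of masking tape, 104 mm across, 25 mm high, lying flat; origin at the centre of its underside; leave alone
- ink: loose ink bottle with blue cap, 39 mm across, 90 mm tall, standing; origin at the centre of its underside; leave alone
Mind the look-alikes: they are no part of the job. There is more than one size of the tamper; the job needs the largest.

How it is judged:
On the way:
1. the tamper, centred on the badge within 15 mm, presses the plate to the bottom (at least 16.5 of 18 mm), plate and tamper level within 0.05 rad, for 0.3 s (value of joint press_lift above 0.0165 m and angle between each of press_plate, tamper_foot's own z axis and vertical below 0.05 rad and contact force between tamper and press_plate above 4 N and horizontal distance between tamper_foot and press_plate below 0.015 m), for 0.3 s.
At the end, for the whole second after the job is handed in: the tamper stands upright (within 0.05 rad) and at rest on the floor of the dish, centred within 14 mm, and the press plate is back up within 3 mm (horizontal distance between tamper_foot and dish below 0.014 m and angle between tamper_foot's own z axis and vertical below 0.05 rad and height (world z) of tamper_foot below 0.007 m and linear speed of tamper below 0.02 m/s and value of joint press_lift below 0.003 m); the robot touches nothing.
It fails at once if the plate is touched by the fingers or arm (contact force between any of the fingers, the arm and press_plate above 1 N).
It fails at once if the tamper is dropped (touches nothing while its foot is over 20 mm above the desk) (contact force between tamper and anything else below 0.02 N and height (world z) of tamper_foot above 0.02 m).
It fails at once if the tape roll or ink bottle is moved more than 30 mm (distance of any of tape_roll, ink from where it was at the start of the episode above 0.03 m).
It also fails if it takes over 48 s, if anything falls off the work surface, if the arm or the gripper's body presses on something with over 40 N, if the wrist force passes 120 N, or if a joint passes its speed limit or range.

### The arm

A 7-joint arm with a two-finger parallel gripper is mounted at the origin on a cart in front of the work surface, level with it; the furniture and walls round the work are solid. World frame = base frame: x ahead of the robot, y to its left, z up, the work surface at z = 0. Lengths are in m, angles in rad, forces in N, time in s.
With the tool pointing down it reaches from about 0.4 to 0.85 m from the base axis. Payload 4.5 kg.
Tool frame: the origin (TCP) lies at the very end of the fingers, on their centre line; the grasp point (between the pads) lies 19 mm behind it; y points along the fingers, x is the direction in which the jaws open and shut, and the axes are right-handed (so a half turn about y gives the same grasp; the last joint's range is limited). The gripper opens to 88 mm and grips with 3 to 60 N. Pads are 18 mm wide; open, the fingers measure 123 mm over their backs; the gripper's body (75 mm by 187 mm) begins 45 mm behind the grasp point.
Start: joints at [1.322, 0.689, -0.195, 1.565, 0.157, 0.902, -0.215], TCP at [0.174, -0.6, 0.239] pointing down, gripper open.
Joint ranges: [-3.01, 3.01], [-0.46, 2.08], [-1.47, 1.51], [0.13, 2.56], [-1, 4.14], [0.04, 2.09], [-2.66, 2.66]. Speed limits (rad/s): [2.57, 2.57, 3.14, 3.14, 3.14, 3.14, 3.14].

### API

Orientations are given as a unit quaternion [x, y, z, w].
In Python, from plant import r gives the robot as it stands.
- The arm moves only by the shell command python3 -m inch 'ROWS' [OPENING] [FORCE]. ROWS is JSON, a list of rows, each a list of 6 numbers: the shift along the tool's x, y, z in mm, then the turn, a rotation vector about the tool's x, y, z in rad. In form: [[x, y, z, ax, ay, az], ...]. A call has 1 to 12 rows; each row shifts and turns the commanded pose from where the row before left it, along the tool's axes as they then stand; what a row does not reach is not made up. A row lasts 1/12 s, in which the tool goes at most 41.7 mm and 7.16 degrees, less where a joint would pass 70% of its speed; a pose out of reach is approached as far as the arm can. A call is refused whole if a number of a shift passes 41.7 or a number of a turn 0.125, either way. A call with a gripper value outside its range is refused whole. OPENING is the finger opening in mm, from 0 to 88.1, set as the call begins (- or left out, the last holds). The fingers move at their own pace and stop on an object; FORCE is the grip in N (left out, the last holds). Time passes only in rows, so rows that do not move let the fingers close. It gives the time, the measured TCP pose, the force and the opening at its end, in the units of the state.
- r.get_state(): the state, without advancing time (a new reading comes with each control period).
- r.snapshot(name): name is "side" or "top"; returns a dict with "img" (420x560x3 uint8, red, green, blue), "range_z" (420x560 float32, m along the optical axis (not along the pixel's ray), 0 where there is no reading), "mtx" (3x3 intrinsics, pixels), "camera_from_world" (4x4, takes a point from world to camera coordinates). Camera axes: x right, y down, z forward; pixel columns grow to the right and rows downward; lengths in m; the calibration is good to about 2 mm. A picture is of the moment at which its call begins.
- r.finish_job(): hands the job in, once; it reports no verdict.
The state is a dict: "clock": time; "q": joint angles; "qd": joint speeds; "joint_torque": joint torques, N m; "tool_pos": TCP position; "eef_rot": TCP orientation; "contact_force": force on the tool from outside, world axes, zero at the start; "moment": the same for the moment, N m; "opening": opening from 0.0 (shut) to 1.0 (fully open).
Only numpy, scipy, OpenCV 4.12 (cv2) and the standard library are available. Lean on these libraries where they do the work, as an engineer would, in place of code of your own. Each camera call takes 0.05 s, during which the arm holds its last target.

## Working session

There is one attempt and no reset: what is moved stays moved. The work goes in short steps, Python scripts to look and compute and a shell command to move; the robot and the scene stay as the last step left them, time stands still between calls to the robot, and variables do not carry over. Pictures are saved under pics/ and viewed, and the job is handed in when it is done.

```bash
ls; mkdir -p pics; python3 - <<'E'
from plant import r
import cv2, numpy as np
s=r.get_state()
print({k:np.round(v,3).tolist() for k,v in s.items()})
for n in("top","side"):
    d=r.snapshot(n); cv2.imwrite(f"pics/{n}0.png",d["img"][:,:,::-1]); np.savez(f"{n}0.npz",**d)
    print(d["mtx"],np.round(d["camera_from_world"],4))
E
```

```text
pics
{'clock': 0.0, 'q': [1.322, 0.69, -0.195, 1.566, 0.157, 0.903, -0.215], 'qd': [0.001, -0.001, 0.0, -0.002, 0.001, 0.002, 0.001], 'joint_torque': [0.001, -52.756, -1.267, -15.343, -0.053, 0.007, 0.0], 'tool_pos': [0.174, -0.6, 0.238], 'eef_rot': [-0.565, 0.425, -0.424, 0.566], 'contact_force': [0.092, -0.267, -0.581], 'moment': [-0.003, -0.039, -0.024], 'opening': 0.997}
[[385.02712324   0.         278.52563012]
 [  0.         385.02712324 202.86125334]
 [  0.           0.           1.        ]] [[-0.0288 -0.9996 -0.0035  0.0291]
 [-0.9986  0.029  -0.0453  0.5901]
 [ 0.0454  0.0022 -0.999   0.883 ]
 [ 0.      0.      0.      1.    ]]
[[475.66912986   0.         272.19252202]
 [  0.         475.66912986 209.05144901]
 [  0.           0.           1.        ]] [[ 0.997  -0.0773 -0.0019 -0.6209]
 [-0.0417 -0.5172 -0.8549  0.0731]
 [ 0.0651  0.8524 -0.5189  1.0298]
 [ 0.      0.      0.      1.    ]]
```

View pics/top0.png

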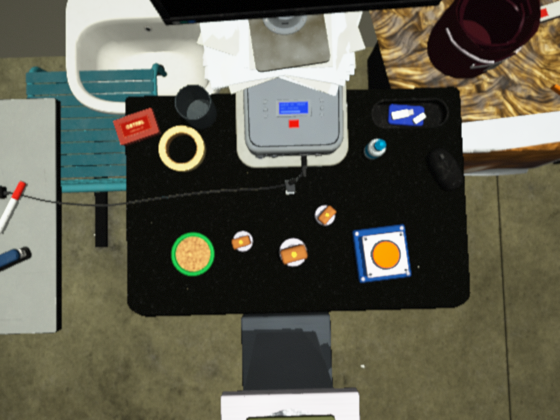

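View pics/side0.png

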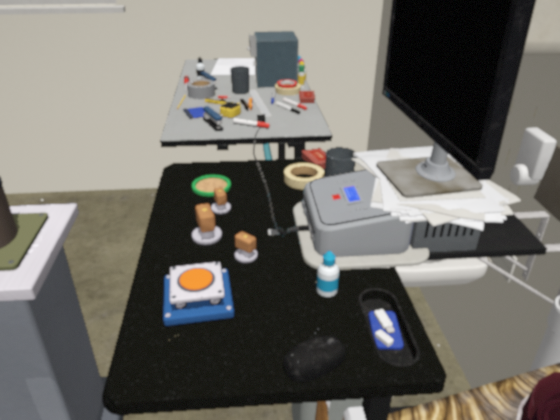

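The top view shows three tampers at about (293,252), (242,241) and (325,215). The one at (293,252) looks the largest. The dish is at (193,254) and the badge at (386,255). The side view agrees. Next I'll measure them.

```bash
cat > h.py <<'E'
import numpy as np, cv2
def ray(d,px,z):
    T=d["camera_from_world"];R=T[:3,:3];c=-R.T@T[:3,3]
    v=R.T@np.linalg.inv(d["mtx"])@np.array([px[0],px[1],1.])
    return c+v*(z-c[2])/v[2]
def cloud(d):
    T=d["camera_from_world"];R=T[:3,:3];c=-R.T@T[:3,3]
    v,u=np.mgrid[:420,:560]; z=d["range_z"]
    p=np.stack([u,v,np.ones_like(u)],-1)@np.linalg.inv(d["mtx"]).T*z[...,None]
    return p@R+c
def blobs(d,lo,hi,roi,amin=20):
    hsv=cv2.cvtColor(d["img"],cv2.COLOR_RGB2HSV)
    m=cv2.inRange(hsv,lo,hi); k=np.zeros_like(m);x0,y0,x1,y1=roi;k[y0:y1,x0:x1]=m[y0:y1,x0:x1]
    cs,_=cv2.findContours(k,cv2.RETR_EXTERNAL,cv2.CHAIN_APPROX_NONE)
    return [c for c in cs if cv2.contourArea(c)>amin]
E
python3 - <<'E'
from h import *
d=dict(np.load("top0.npz")); P=cloud(d)
def rep(n,cs,z,d=d):
    for c in cs:
        (cx,cy),(w,h),a=cv2.minAreaRect(c); (ex,ey),rad=cv2.minEnclosingCircle(c)
        box=np.array([ray(d,p,z) for p in cv2.boxPoints(((cx,cy),(w,h),a))])
        L=np.linalg.norm(np.diff(box[:3],axis=0),axis=1); e=box[1]-box[0]; f=box[2]-box[1]
        lg=f if L[1]>L[0] else e
        print(n,np.round((cx,cy,ex,ey,rad),1),"ctr",np.round(ray(d,(cx,cy),z),4),"size",np.round(L,4),"long dir deg",round(np.degrees(np.arctan2(lg[1],lg[0])),1))
rep("dish",blobs(d,(45,80,60),(80,255,255),(150,210,240,300)),.01)
rep("badge",blobs(d,(8,150,150),(22,255,255),(350,220,420,285)),.054)
rep("press",blobs(d,(95,80,60),(125,255,255),(340,210,425,290)),.022)
roi=(225,195,345,275)
rep("wood",blobs(d,(3,60,50),(22,255,255),roi),.072)
rep("foot",blobs(d,(0,0,90),(180,255,255),roi),.012)
for r_ in[(285,245,301,262),(236,236,248,247),(319,209,331,221)]:
    x0,y0,x1,y1=r_;print(np.round(np.percentile(P[y0:y1,x0:x1,2],[5,50,95]),3))
print(P[255,386],P[253,193], P[280,260])
cv2.imwrite("pics/z.png",cv2.resize(d["img"][195:300,160:425,::-1],None,fx=3,fy=3,interpolation=cv2.INTER_CUBIC))
s=dict(np.load("side0.npz"));cv2.imwrite("pics/zs.png",cv2.resize(s["img"][160:330,140:350,::-1],None,fx=3,fy=3,interpolation=cv2.INTER_CUBIC))
E
```

```text
dish [192.5 254.  192.3 253.6  22.4] ctr [0.4777 0.2154 0.01  ] size [0.1003 0.1018] long dir deg 178.8
badge [385.5 254.  385.4 254.3  13.5] ctr [ 0.469  -0.2208  0.054 ] size [0.0552 0.0571] long dir deg 177.5
press [381.7 253.1 381.6 253.3  36.3] ctr [ 0.4684 -0.2208  0.022 ] size [0.1224 0.122 ] long dir deg -83.8
wood [293.6 253.9 293.5 254.   14. ] ctr [ 0.4766 -0.0175  0.072 ] size [0.0583 0.0337] long dir deg -77.0
wood [240.4 242.1 240.3 242.    9.7] ctr [0.5054 0.0969 0.072 ] size [0.0411 0.0232] long dir deg -75.0
wood [326.8 214.3 326.5 214.5  10.1] ctr [ 0.5602 -0.0921  0.072 ] size [0.0416 0.0245] long dir deg -46.8
foot [292.9 251.8 293.2 251.8  14.5] ctr [ 0.4763 -0.018   0.012 ] size [0.0623 0.0651] long dir deg -155.1
foot [242.  241.  242.  241.   10.8] ctr [0.5046 0.0994 0.012 ] size [0.0465 0.0463] long dir deg -91.6
foot [325.  215.  325.2 214.4  10.7] ctr [ 0.5593 -0.0953  0.012 ] size [0.0466 0.0465] long dir deg -91.7
[0.016 0.073 0.076]
[0.011 0.053 0.055]
[0.011 0.052 0.056]
[ 0.46674752 -0.22204486  0.05322382] [0.47977061 0.21470574 0.00765753] [ 0.41154103  0.06072532 -0.00150041]
```

View pics/z.png

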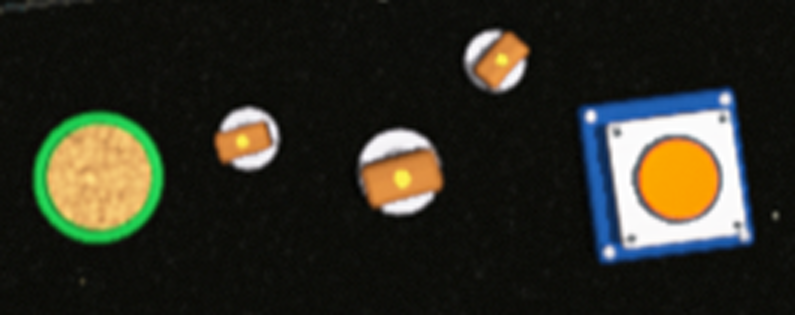

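View pics/zs.png

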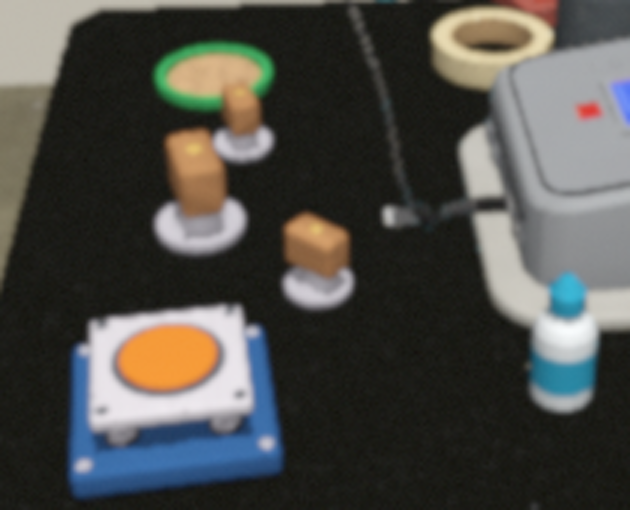

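```bash
cat > g.py <<'E'
from h import *
from plant import r
from scipy.spatial.transform import Rotation as Ro
import sys
def go(tgt,ang=None):
    s=r.get_state(); R=Ro.from_quat(s["eef_rot"]); M=R.as_matrix(); p=np.array(s["tool_pos"])
    print("t",round(s["clock"],2),"p",np.round(p,4),"x",np.round(M[:,0],3),"y",np.round(M[:,1],3),"F",np.round(s["contact_force"],1),"M",np.round(s["moment"],2),"op",round(s["opening"]*88.1,1))
    print("shift tool mm",np.round(1000*M.T@(np.array(tgt)-p),1))
    if ang is not None:
        for a in(ang,ang+180):
            a=np.radians(a);x=np.array([np.cos(a),np.sin(a),0]);y=np.array([0,0,-1.]);W=np.c_[x,y,np.cross(x,y)]
            print("turn",np.round((R.inv()*Ro.from_matrix(W)).as_rotvec(),3), "shift after turn",np.round(1000*W.T@(np.array(tgt)-p),1))
E
python3 - <<'E'
from g import *
go([.4766,-.0175,.15],13)
print(r.get_state()["q"])
d=dict(np.load("side0.npz"))
for n,lo,hi,roi,z in[("badge",(8,150,150),(22,255,255),(160,255,230,300),.054),("dish",(45,80,60),(80,255,255),(180,165,240,200),.01)]:
    for c in blobs(d,lo,hi,roi): e=cv2.fitEllipse(c); print(n,e,ray(d,e[0],z))
c=[c for c in blobs(d,(3,60,50),(22,255,255),(190,195,222,240))]
for k in c:
    x,y,w,h=cv2.boundingRect(k);print(x,y,w,h,[ray(d,(x+w/2,y+h/2),.048)])
E
```

```text
t 0.1 p [ 0.1742 -0.5997  0.238 ] x [ 0.279 -0.96  -0.002] y [-0.001  0.002 -1.   ] F [ 0.3 -0.8  1.1] M [ 0.    0.   -0.01] op 88.2
shift tool mm [-474.5   88.7  452.9]
turn [-1.000e-03 -1.515e+00 -1.000e-03] shift after turn [425.6  88.  499.2]
turn [ 1.000e-03  1.627e+00 -1.000e-03] shift after turn [-425.6   88.  -499.2]
[ 1.32179499  0.68989819 -0.19450974  1.56622091  0.15731206  0.90250254
 -0.21508463]
badge ((195.55177307128906, 278.8175964355469), (19.500263214111328, 31.49249839782715), 81.50979614257812) [ 0.46960048 -0.22434432  0.054     ]
dish ((210.86138916015625, 184.70765686035156), (20.99920082092285, 38.361297607421875), 85.84722137451172) [0.47947303 0.20814268 0.01      ]
194 202 22 30 [array([ 0.47655046, -0.00966494,  0.048     ])]
214 195 8 10 [array([0.50310601, 0.06150133, 0.048     ])]
```

Both views agree to within a few mm. I'll use the top view as the reference. First I'll translate above the tamper, then turn.

```bash
python3 -m inch '[[-20,0,19,0,0,0],[-20,0,19,0,0,0],[-20,0,19,0,0,0],[-20,0,19,0,0,0],[-20,0,19,0,0,0],[-20,0,19,0,0,0],[-20,0,19,0,0,0],[-20,0,19,0,0,0],[-20,0,19,0,0,0],[-20,0,19,0,0,0],[-20,0,19,0,0,0],[-20,0,19,0,0,0]]' 88
python3 -m inch '[[-20,0,19,0,0,0],[-20,0,19,0,0,0],[-20,0,19,0,0,0],[-20,0,19,0,0,0],[-20,0,19,0,0,0],[-20,0,19,0,0,0],[-20,0,19,0,0,0],[-20,0,19,0,0,0],[-20,0,19,0,0,0],[-20,0,19,0,0,0],[-20,0,19,0,0,0],[-15,0,15,0,0,0]]'
python3 -m inch '[[0,4,0,0,-0.124,0],[0,4,0,0,-0.124,0],[0,4,0,0,-0.124,0],[0,4,0,0,-0.124,0],[0,4,0,0,-0.124,0],[0,4,0,0,-0.124,0],[0,4,0,0,-0.124,0],[0,4,0,0,-0.124,0],[0,4,0,0,-0.124,0],[0,4,0,0,-0.124,0],[0,4,0,0,-0.124,0],[0,4,0,0,-0.124,0]]'
python3 - <<'E'
from g import *
go([.4766,-.0175,.034],13)
E
```

```text
clock: 1.1
tool_pos: [0.3266, -0.3047, 0.2386]
eef_rot: [-0.565, 0.425, -0.424, 0.565]
contact_force: [0.4, 0.1, -0.2]
opening: 0.998
clock: 2.1
tool_pos: [0.4766, -0.0154, 0.2386]
eef_rot: [-0.566, 0.424, -0.424, 0.566]
contact_force: [0.0, -0.3, -0.8]
opening: 0.997
clock: 3.1
tool_pos: [0.4757, -0.018, 0.1903]
eef_rot: [0.703, 0.073, -0.073, -0.703]
contact_force: [-0.2, -0.7, -0.4]
opening: 0.997
t 3.1 p [ 0.4757 -0.018   0.1903] x [ 0.979  0.205 -0.   ] y [-0. -0. -1.] F [-0.2 -0.7 -0.4] M [-0.02 -0.15  0.01] op 87.8
shift tool mm [  1.  156.3   0.4]
turn [-0.    -0.021 -0.   ] shift after turn [  1.  156.3   0.3]
turn [ 1.000e-03  3.121e+00 -0.000e+00] shift after turn [ -1.  156.3  -0.3]
```

```bash
python3 -m inch '[[1,15,0,0,-0.021,0],[0,16,0,0,0,0],[0,16,0,0,0,0],[0,16,0,0,0,0],[0,16,0,0,0,0],[0,16,0,0,0,0],[0,16,0,0,0,0],[0,16,0,0,0,0],[0,16,0,0,0,0],[0,13,0,0,0,0],[0,0,0,0,0,0]]'
python3 - <<'E'
from g import *
go([.4766,-.0175,.034],13)
for n in("top","side"):
    d=r.snapshot(n); cv2.imwrite(f"pics/{n}1.png",d["img"][:,:,::-1])
    z=d["img"][190:300,160:430,::-1] if n=="top" else d["img"][100:330,140:400,::-1]
    cv2.imwrite(f"pics/{n}1z.png",cv2.resize(z,None,fx=2.5,fy=2.5,interpolation=cv2.INTER_CUBIC))
E
```

```text
clock: 4.02
tool_pos: [0.4758, -0.0175, 0.0327]
eef_rot: [0.703, 0.077, -0.08, -0.703]
contact_force: [0.2, 0.5, -0.8]
opening: 0.998
t 4.02 p [ 0.4758 -0.0175  0.0327] x [ 0.975  0.22  -0.004] y [-0.003 -0.001 -1.   ] F [ 0.2  0.5 -0.8] M [-0.04 -0.1   0.03] op 87.9
shift tool mm [ 0.8 -1.3 -0.1]
turn [-0.    -0.005 -0.004] shift after turn [ 0.8 -1.3 -0.1]
turn [ 0.006  3.137 -0.   ] shift after turn [-0.8 -1.3  0.1]
```

View pics/side1z.png

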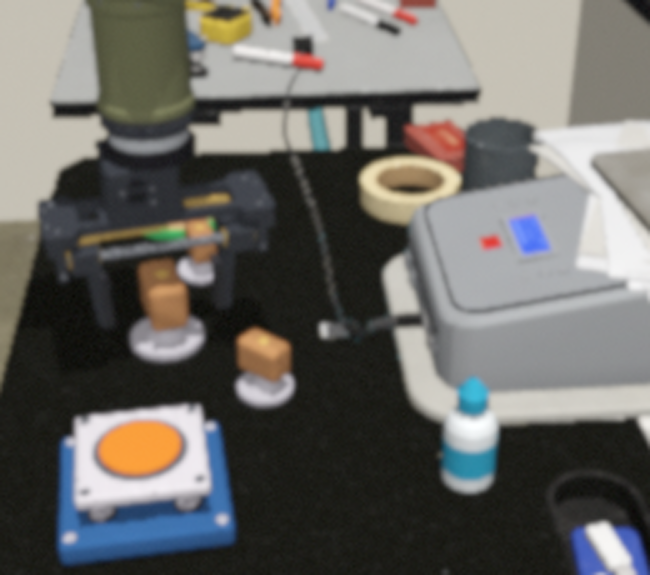

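The fingers straddle the big tamper's handle (around (163,295) in the crop), on its flat sides. I'll close on it.

```bash
python3 -m inch '[[0,0,0,0,0,0],[0,0,0,0,0,0],[0,0,0,0,0,0],[0,0,0,0,0,0],[0,0,0,0,0,0],[0,0,0,0,0,0],[0,0,0,0,0,0],[0,0,0,0,0,0],[0,0,0,0,0,0]]' 20 40
python3 - <<'E'
from g import *
go([.4766,-.0175,.034],13)
E
python3 -m inch '[[0,-10,0,0,0,0],[0,-15,0,0,0,0],[0,-15,0,0,0,0],[0,-15,0,0,0,0],[0,-15,0,0,0,0],[0,-15,0,0,0,0],[0,-5,0,0,0,0],[0,0,0,0,0,0],[0,0,0,0,0,0]]'
python3 - <<'E'
from g import *
go([.469,-.222,.120],13)
for n in("top","side"):
    d=r.snapshot(n); np.savez(f"{n}2.npz",**d)
    z=d["img"][190:300,160:430,::-1] if n=="top" else d["img"][100:330,140:400,::-1]
    cv2.imwrite(f"pics/{n}2z.png",cv2.resize(z,None,fx=2.5,fy=2.5,interpolation=cv2.INTER_CUBIC))
E
```

```text
clock: 4.87
tool_pos: [0.4769, -0.0177, 0.0347]
eef_rot: [0.703, 0.078, -0.078, -0.703]
contact_force: [0.2, 0.3, 0.8]
opening: 0.36
t 4.87 p [ 0.4769 -0.0177  0.0347] x [0.976 0.219 0.   ] y [ 0. -0. -1.] F [0.2 0.3 0.8] M [-0.01 -0.18 -0.1 ] op 31.7
shift tool mm [-0.2  0.7  0.3]
turn [ 0.    -0.006  0.   ] shift after turn [-0.2  0.7  0.3]
turn [-0.     3.136  0.   ] shift after turn [ 0.2  0.7 -0.3]
clock: 5.62
tool_pos: [0.4766, -0.0179, 0.1243]
eef_rot: [0.703, 0.078, -0.078, -0.703]
contact_force: [-0.3, -0.4, -2.3]
opening: 0.359
t 5.62 p [ 0.4766 -0.0179  0.1243] x [ 0.976  0.219 -0.   ] y [-0. -0. -1.] F [-0.3 -0.4 -2.3] M [-0.06 -0.08 -0.03] op 31.6
shift tool mm [ -52.1    4.3 -197.4]
turn [ 0.    -0.006 -0.   ] shift after turn [ -53.3    4.3 -197.1]
turn [1.000e-03 3.135e+00 0.000e+00] shift after turn [ 53.3   4.3 197.1]
```

View pics/side2z.png

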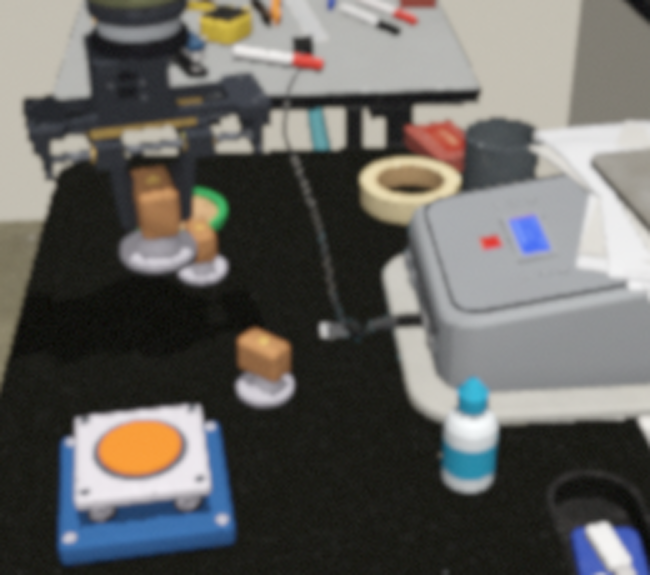

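View pics/top2z.png

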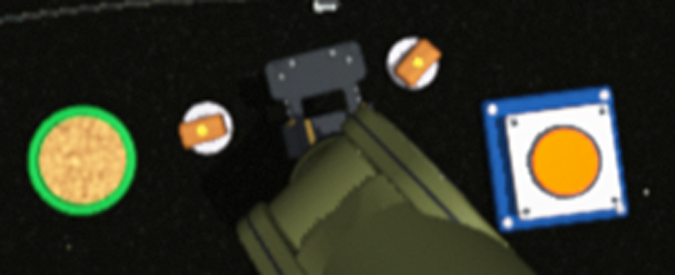

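Lifted upright with a 31.7 mm opening, matching the 32 mm handle. The foot bottom is 34.7 mm below the TCP. I'll move over the badge.

```bash
python3 -m inch '[[-3,0,-10,0,0,0],[-5,0,-19,0,0,0],[-5,0,-19,0,0,0],[-5,0,-19,0,0,0],[-5,0,-19,0,0,0],[-5,0,-19,0,0,0],[-5,0,-19,0,0,0],[-5,0,-19,0,0,0],[-5,0,-19,0,0,0],[-5,0,-19,0,0,0],[-4,0,-15,0,0,0],[0,0,0,0,0,0]]'
python3 - <<'E'
from g import *
go([.469,-.2215,.095],13)
E
```

```text
clock: 6.72
tool_pos: [0.4671, -0.2257, 0.1236]
eef_rot: [0.704, 0.074, -0.077, -0.702]
contact_force: [1.1, 0.4, -3.5]
opening: 0.36
t 6.72 p [ 0.4671 -0.2257  0.1236] x [ 0.977  0.212 -0.003] y [-0.003 -0.003 -1.   ] F [ 1.1  0.4 -3.5] M [-0.08 -0.1   0.  ] op 31.7
shift tool mm [ 2.8 28.5  3.7]
turn [ 0.002 -0.013 -0.003] shift after turn [ 2.7 28.6  3.6]
turn [0.005 3.129 0.004] shift after turn [-2.7 28.6 -3.6]
```

```bash
python3 -m inch '[[0,0,0,0,0,0],[0,0,0,0,0,0],[0,0,0,0,0,0]]'
python3 - <<'E'
from g import *
go([.469,-.2215,.095],13)
for n in("top","side"):
    d=r.snapshot(n); np.savez(f"{n}3.npz",**d)
    z=d["img"][190:300,260:530,::-1] if n=="top" else d["img"][160:330,140:350,::-1]
    cv2.imwrite(f"pics/{n}3z.png",cv2.resize(z,None,fx=2.8,fy=2.8,interpolation=cv2.INTER_CUBIC))
E
```

```text
clock: 6.97
tool_pos: [0.4691, -0.2189, 0.1246]
eef_rot: [-0.702, -0.079, 0.079, 0.703]
contact_force: [0.6, -0.3, -2.2]
opening: 0.359
t 6.97 p [ 0.4691 -0.2189  0.1246] x [ 0.975  0.221 -0.   ] y [-0.     0.001 -1.   ] F [ 0.6 -0.3 -2.2] M [-0.02 -0.13 -0.02] op 31.7
shift tool mm [-0.7 29.6 -2.5]
turn [-0.001 -0.004 -0.   ] shift after turn [-0.7 29.6 -2.5]
turn [ 0.000e+00  3.138e+00 -2.000e-03] shift after turn [ 0.7 29.6  2.5]
```

View pics/side3z.png

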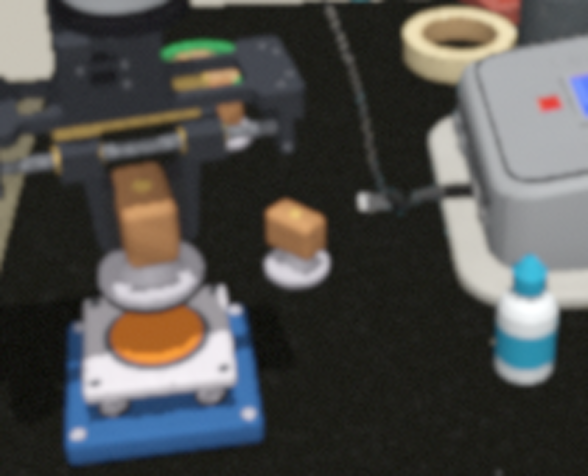

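The tamper is centred over the badge. I'll descend to just above it.

```bash
python3 -m inch '[[-1,6,-2,0,0,0],[0,8,0,0,0,0],[0,8,0,0,0,0],[0,6,0,0,0,0],[0,2,0,0,0,0],[0,0,0,0,0,0],[0,0,0,0,0,0],[0,0,0,0,0,0]]'
python3 - <<'E'
from g import *
go([.469,-.2215,.0707],13)
E
python3 -m inch '[[0,2,0,0,0,0],[0,2,0,0,0,0],[0,2,0,0,0,0],[0,2,0,0,0,0],[0,2,0,0,0,0],[0,2,0,0,0,0],[0,0,0,0,0,0],[0,0,0,0,0,0]]'
python3 - <<'E'
from g import *
go([.469,-.2215,.0707],13)
E
```

```text
clock: 7.73
tool_pos: [0.4688, -0.2225, 0.0949]
eef_rot: [0.703, 0.078, -0.078, -0.703]
contact_force: [0.6, -0.5, -2.6]
opening: 0.359
t 7.73 p [ 0.4688 -0.2225  0.0949] x [0.976 0.219 0.   ] y [ 0. -0. -1.] F [ 0.6 -0.5 -2.6] M [-0.09 -0.07 -0.03] op 31.6
shift tool mm [ 0.4 24.2  0.9]
turn [ 0.    -0.006  0.   ] shift after turn [ 0.4 24.2  0.9]
turn [-1.000e-03  3.136e+00  0.000e+00] shift after turn [-0.4 24.2 -0.9]
clock: 8.4
tool_pos: [0.4687, -0.2226, 0.0828]
eef_rot: [0.703, 0.078, -0.078, -0.703]
contact_force: [-1.5, -0.4, 2.5]
opening: 0.358
t 8.4 p [ 0.4687 -0.2226  0.0828] x [0.976 0.219 0.   ] y [ 0. -0. -1.] F [-1.5 -0.4  2.5] M [-0.07  0.03 -0.02] op 31.5
shift tool mm [ 0.5 12.1  1. ]
turn [ 0.    -0.006  0.   ] shift after turn [ 0.5 12.1  1. ]
turn [-0.000e+00  3.136e+00  1.000e-03] shift after turn [-0.5 12.1 -1. ]
```

```bash
python3 -m inch '[[0,2,0,0,0,0],[0,2,0,0,0,0],[0,2,0,0,0,0],[0,2,0,0,0,0],[0,2,0,0,0,0],[0,1,0,0,0,0],[0,1,0,0,0,0],[0,1,0,0,0,0],[0,0,0,0,0,0],[0,0,0,0,0,0]]'
python3 - <<'E'
from g import *
go([.469,-.2215,.0707],13)
E
```

```text
clock: 9.23
tool_pos: [0.4687, -0.2227, 0.0705]
eef_rot: [0.703, 0.078, -0.078, -0.702]
contact_force: [-3.3, 0.0, 12.8]
opening: 0.36
t 9.23 p [ 0.4687 -0.2227  0.0705] x [0.976 0.219 0.   ] y [ 0.001 -0.001 -1.   ] F [-3.3  0.  12.8] M [-0.01  0.44 -0.04] op 31.8
shift tool mm [ 0.5 -0.2  1.1]
turn [ 0.001 -0.006  0.   ] shift after turn [ 0.5 -0.2  1.1]
turn [-1.000e-03  3.136e+00  2.000e-03] shift after turn [-0.5 -0.2 -1.1]
```

Bottomed: about 15 N net at the expected height. I'll press a touch more, hold and look.

```bash
python3 -m inch '[[0,1,0,0,0,0],[0,1,0,0,0,0],[0,0,0,0,0,0],[0,0,0,0,0,0],[0,0,0,0,0,0],[0,0,0,0,0,0],[0,0,0,0,0,0],[0,0,0,0,0,0]]'
python3 - <<'E'
from g import *
go([.469,-.2215,.0707],13)
for n in("top","side"):
    d=r.snapshot(n); np.savez(f"{n}4.npz",**d)
    z=d["img"][190:300,260:530,::-1] if n=="top" else d["img"][200:330,140:270,::-1]
    f=2.8 if n=="top" else 4.5
    cv2.imwrite(f"pics/{n}4z.png",cv2.resize(z,None,fx=f,fy=f,interpolation=cv2.INTER_CUBIC))
P=cloud(d)
# plate heights: white pixels near the plate, plane fit
hsv=cv2.cvtColor(d["img"],cv2.COLOR_RGB2HSV)
m=(abs(P[...,0]-.469)<.046)&(abs(P[...,1]+.222)<.046)&(P[...,2]>.024)&(P[...,2]<.045)&(hsv[...,1]<60)&(hsv[...,2]>120)&(d["range_z"]>0)
q=P[m]; A=np.c_[q[:,:2]-[.469,-.222],np.ones(len(q))]
c=np.linalg.lstsq(A,q[:,2],rcond=None)[0]; print(len(q),"plane",c, "resid",np.std(q[:,2]-A@c))
E
```

```text
clock: 9.9
tool_pos: [0.4688, -0.2228, 0.0702]
eef_rot: [0.704, 0.078, -0.078, -0.702]
contact_force: [-5.0, 0.4, 29.9]
opening: 0.356
t 9.9 p [ 0.4688 -0.2228  0.0702] x [0.976 0.219 0.001] y [ 0.001 -0.003 -1.   ] F [-5.   0.4 29.9] M [0.21 1.28 0.01] op 31.3
shift tool mm [ 0.4 -0.5  1.2]
turn [ 0.003 -0.006  0.001] shift after turn [ 0.4 -0.5  1.2]
turn [-1.000e-03  3.136e+00  4.000e-03] shift after turn [-0.4 -0.5 -1.2]
964 plane [-0.00254392  0.00773701  0.0316912 ] resid 0.0038205763091829904
```

View pics/side4z.png

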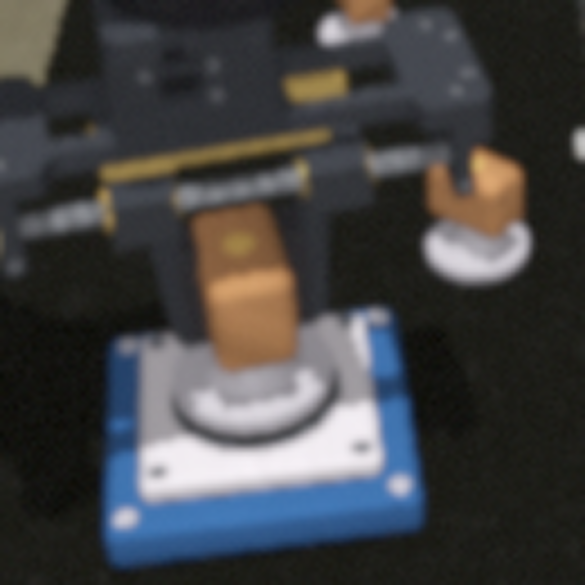

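The plate sits flat on the base at 31.7 mm (32 expected), with slopes under 0.01, and the foot is centred. It was held for over 0.6 s. Lifting now.

```bash
python3 -m inch '[[0,-2,0,0,0,0],[0,-2,0,0,0,0],[0,-4,0,0,0,0],[0,-5,0,0,0,0],[0,-6,0,0,0,0],[0,-8,0,0,0,0],[0,-10,0,0,0,0],[0,-12,0,0,0,0],[0,-12,0,0,0,0],[0,-6,0,0,0,0],[0,0,0,0,0,0],[0,0,0,0,0,0]]'
python3 - <<'E'
from g import *
go([.478,.214,.13],13)
for n in("top","side"):
    d=r.snapshot(n); np.savez(f"{n}5.npz",**d)
    z=d["img"][190:300,260:530,::-1] if n=="top" else d["img"][160:330,140:350,::-1]
    cv2.imwrite(f"pics/{n}5z.png",cv2.resize(z,None,fx=2.8,fy=2.8,interpolation=cv2.INTER_CUBIC))
E
```

```text
clock: 11.0
tool_pos: [0.4685, -0.2226, 0.1348]
eef_rot: [0.703, 0.078, -0.078, -0.703]
contact_force: [-0.6, 0.5, -2.2]
opening: 0.359
t 11.0 p [ 0.4685 -0.2226  0.1348] x [0.976 0.219 0.   ] y [ 0. -0. -1.] F [-0.6  0.5 -2.2] M [-0.03 -0.09  0.02] op 31.6
shift tool mm [104.9   4.8 423.9]
turn [ 0.    -0.006  0.   ] shift after turn [107.5   4.8 423.3]
turn [-0.     3.136  0.   ] shift after turn [-107.5    4.8 -423.3]
```

View pics/side5z.png

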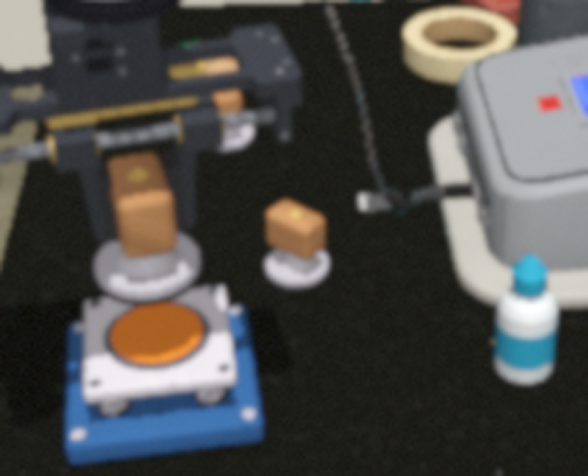

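The plate sprang back and the tamper is still upright in the grip. Next, over to the dish.

```bash
python3 -m inch '[[2,0,8,0,0,0],[4,0,16,0,0,0],[5,0,20,0,0,0],[5,0,20,0,0,0],[5,0,20,0,0,0],[5,0,20,0,0,0],[5,0,20,0,0,0],[5,0,20,0,0,0],[5,0,20,0,0,0],[5,0,20,0,0,0],[5,0,20,0,0,0],[5,0,20,0,0,0]]'
python3 -m inch '[[5,0,20,0,0,0],[5,0,20,0,0,0],[5,0,20,0,0,0],[5,0,20,0,0,0],[5,0,20,0,0,0],[5,0,20,0,0,0],[5,0,20,0,0,0],[5,0,20,0,0,0],[5,0,20,0,0,0],[4,0,14,0,0,0],[0,0,6,0,0,0],[0,0,0,0,0,0]]'
python3 -m inch '[[0,0,0,0,0,0],[0,0,0,0,0,0],[0,0,0,0,0,0]]'
python3 - <<'E'
from g import *
go([.478,.214,.045],13)
for n in("top","side"):
    d=r.snapshot(n); np.savez(f"{n}6.npz",**d)
    z=d["img"][190:300,100:370,::-1] if n=="top" else d["img"][100:250,140:350,::-1]
    cv2.imwrite(f"pics/{n}6z.png",cv2.resize(z,None,fx=2.8,fy=2.8,interpolation=cv2.INTER_CUBIC))
E
```

```text
clock: 12.1
tool_pos: [0.4735, 0.0102, 0.1343]
eef_rot: [-0.703, -0.078, 0.079, 0.703]
contact_force: [0.4, -1.1, -2.8]
opening: 0.357
clock: 13.1
tool_pos: [0.4773, 0.216, 0.1345]
eef_rot: [-0.702, -0.079, 0.079, 0.703]
contact_force: [-0.5, 0.2, -2.1]
opening: 0.361
clock: 13.35
tool_pos: [0.4782, 0.2123, 0.1345]
eef_rot: [0.703, 0.077, -0.077, -0.702]
contact_force: [0.8, -0.0, -2.0]
opening: 0.362
t 13.35 p [0.4782 0.2123 0.1345] x [ 0.976  0.217 -0.001] y [-0.    -0.002 -1.   ] F [ 0.8 -0.  -2. ] M [-0.05 -0.08 -0.01] op 31.9
shift tool mm [ 0.3 89.5  1.8]
turn [ 0.002 -0.008 -0.001] shift after turn [ 0.2 89.5  1.7]
turn [1.000e-03 3.134e+00 2.000e-03] shift after turn [-0.2 89.5 -1.7]
```

View pics/side6z.png

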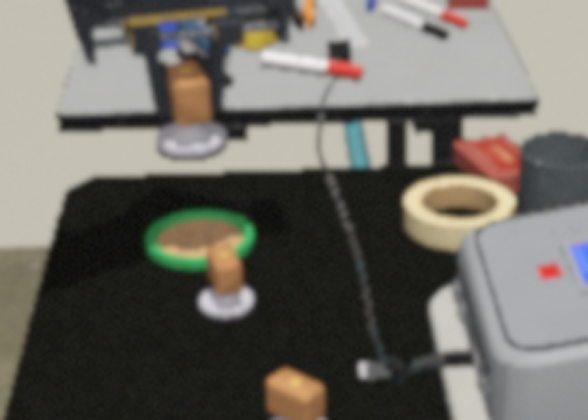

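View pics/top6z.png

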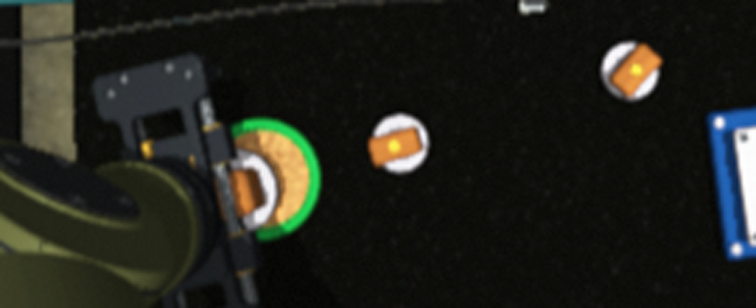

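```bash
python3 -m inch '[[0,6,1,0,0,0],[0,12,1,0,0,0],[0,12,0,0,0,0],[0,12,0,0,0,0],[0,12,0,0,0,0],[0,12,0,0,0,0],[0,10,0,0,0,0],[0,7,0,0,0,0],[0,4,0,0,0,0],[0,0,0,0,0,0],[0,0,0,0,0,0],[0,0,0,0,0,0]]'
python3 - <<'E'
from g import *
go([.478,.214,.0387],13)
d=r.snapshot("side"); np.savez("side7.npz",**d)
cv2.imwrite("pics/side7z.png",cv2.resize(d["img"][140:240,150:290,::-1],None,fx=4.5,fy=4.5,interpolation=cv2.INTER_CUBIC))
E
```

```text
clock: 14.45
tool_pos: [0.478, 0.2163, 0.0482]
eef_rot: [-0.703, -0.078, 0.078, 0.703]
contact_force: [-0.0, 0.0, -3.4]
opening: 0.355
t 14.45 p [0.478  0.2163 0.0482] x [0.976 0.219 0.001] y [ 0.001  0.    -1.   ] F [-0.   0.  -3.4] M [-0.05 -0.13 -0.  ] op 31.3
shift tool mm [-0.5  9.5 -2.3]
turn [-0.    -0.006  0.001] shift after turn [-0.5  9.5 -2.3]
turn [-1.000e-03  3.136e+00 -0.000e+00] shift after turn [0.5 9.5 2.3]
```

View pics/side7z.png

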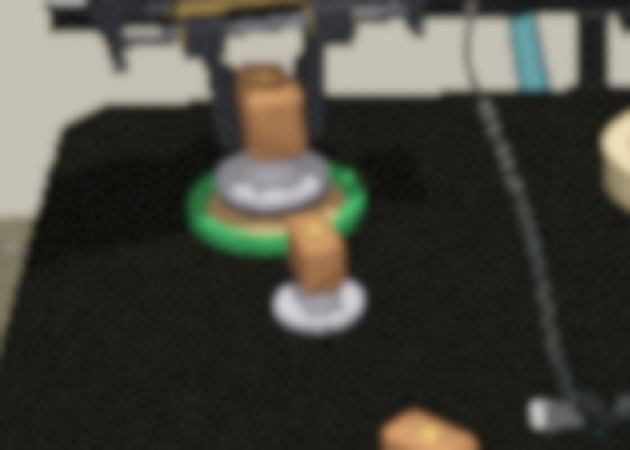

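```bash
python3 -m inch '[[0,2,-2,0,0,0],[0,2,0,0,0,0],[0,2,0,0,0,0],[0,1,0,0,0,0],[0,1,0,0,0,0],[0,1,0,0,0,0],[0,0,0,0,0,0],[0,0,0,0,0,0],[0,0,0,0,0,0]]'
python3 - <<'E'
from g import *
go([.478,.214,.0387],13)
E
```

```text
clock: 15.25
tool_pos: [0.478, 0.2142, 0.0387]
eef_rot: [0.703, 0.078, -0.078, -0.703]
contact_force: [-0.8, -0.1, -0.4]
opening: 0.362
t 15.25 p [0.478  0.2142 0.0387] x [ 0.976  0.219 -0.   ] y [-0. -0. -1.] F [-0.8 -0.1 -0.4] M [-0.05  0.    0.02] op 31.9
shift tool mm [-0.1  0.  -0.2]
turn [ 0.    -0.006 -0.   ] shift after turn [-0.1  0.  -0.2]
turn [0.    3.136 0.   ] shift after turn [0.1 0.  0.2]
```

Contact: the tamper's weight is off the wrist and the height is as expected. I'll press a hair, then open gently and look before withdrawing.

```bash
python3 -m inch '[[0,0.5,0,0,0,0],[0,0,0,0,0,0],[0,0,0,0,0,0]]'
python3 -m inch '[[0,0,0,0,0,0],[0,0,0,0,0,0],[0,0,0,0,0,0],[0,0,0,0,0,0],[0,0,0,0,0,0],[0,0,0,0,0,0]]' 70
python3 -m inch '[[0,-8,0,0,0,0],[0,-12,0,0,0,0],[0,-15,0,0,0,0],[0,-20,0,0,0,0],[0,-20,0,0,0,0],[0,-20,0,0,0,0],[0,-20,0,0,0,0],[0,-20,0,0,0,0],[0,-10,0,0,0,0],[0,0,0,0,0,0]]'
python3 -m inch '[[-10,0,-20,0,0,0],[-10,0,-25,0,0,0],[-10,0,-25,0,0,0],[-10,0,-25,0,0,0],[-10,0,-25,0,0,0],[-10,0,-25,0,0,0],[-10,0,-25,0,0,0],[-10,0,-20,0,0,0],[-5,0,-10,0,0,0],[0,0,0,0,0,0],[0,0,0,0,0,0]]'
python3 - <<'E'
from g import *
ds={}
for n in("top","side"):
    d=r.snapshot(n); ds[n]=d
    z=d["img"][190:300,100:430,::-1] if n=="top" else d["img"][140:330,140:380,::-1]
    cv2.imwrite(f"pics/{n}8z.png",cv2.resize(z,None,fx=2.4,fy=2.4,interpolation=cv2.INTER_CUBIC))
d=ds["top"];P=cloud(d);hsv=cv2.cvtColor(d["img"],cv2.COLOR_RGB2HSV)
for c in blobs(d,(45,80,60),(80,255,255),(150,210,240,300)):
    e=cv2.minAreaRect(c);print("dish",ray(d,e[0],.01))
x0,y0,x1,y1=160,220,225,290
m=np.zeros((420,560),np.uint8); m[y0:y1,x0:x1]=((hsv[...,1]<50)&(hsv[...,2]>100))[y0:y1,x0:x1]*255
q=P[(m>0)]; pts=cv2.findNonZero(m); e=cv2.minEnclosingCircle(pts); print("foot",e,ray(d,e[0],.016))
h=P[y0:y1,x0:x1].reshape(-1,3);h=h[h[:,2]>.065];print("handle top",len(h),h.mean(0),np.median(h[:,2]))
A=np.c_[h[:,:2]-h[:,:2].mean(0),np.ones(len(h))];print("tilt",np.linalg.lstsq(A,h[:,2],rcond=None)[0])
print("badge z",np.median(P[250:259,381:390,2]))
go([.478,.214,.2])
E
```

```text
clock: 15.5
tool_pos: [0.4781, 0.2142, 0.0387]
eef_rot: [0.703, 0.078, -0.078, -0.703]
contact_force: [-1.4, -0.4, 6.2]
opening: 0.357
clock: 16.0
tool_pos: [0.4781, 0.2142, 0.0381]
eef_rot: [0.703, 0.078, -0.078, -0.703]
contact_force: [-0.5, -0.2, -0.6]
opening: 0.785
clock: 16.83
tool_pos: [0.4792, 0.2148, 0.1855]
eef_rot: [-0.702, -0.079, 0.076, 0.703]
contact_force: [-0.4, -0.0, 0.5]
opening: 0.793
clock: 17.75
tool_pos: [0.4387, 0.0003, 0.1827]
eef_rot: [-0.703, -0.077, 0.078, 0.703]
contact_force: [-0.9, 1.3, 0.3]
opening: 0.795
dish [0.47767296 0.21538014 0.01      ]
foot ((192.76162719726562, 254.36627197265625), 13.885611534118652) [0.4772967  0.21342116 0.016     ]
handle top 401 [0.48233836 0.20229907 0.11769146] 0.07665463829009822
tilt [ 1.92313286 -3.03228141  0.11769146]
badge z 0.055000822694670215
t 17.85 p [0.4393 0.0018 0.183 ] x [0.975 0.221 0.   ] y [ 0.     0.001 -1.   ] F [-0.4  0.4  0.3] M [-0.06 -0.1  -0.04] op 69.7
shift tool mm [ 84.6 -16.8 198.5]
```

View pics/side8z.png

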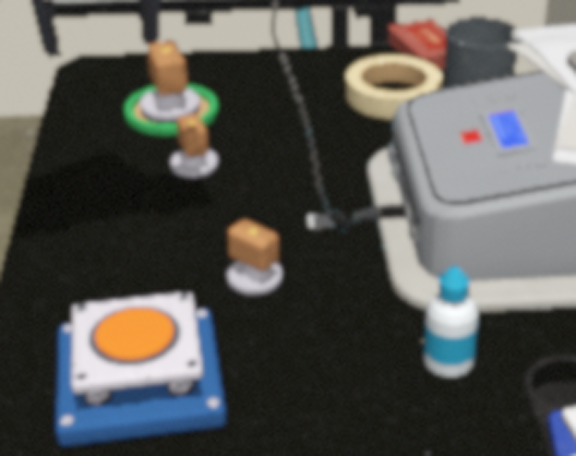

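View pics/top8z.png

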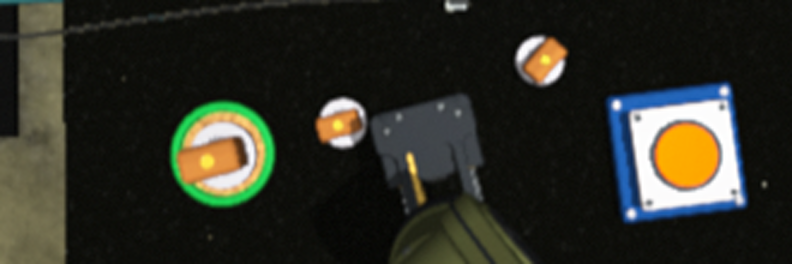

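```bash
python3 - <<'E'
from g import *
d=r.snapshot("top");P=cloud(d)[220:290,160:225].reshape(-1,3)
h=P[(P[:,2]>.072)&(P[:,2]<.082)&(abs(P[:,1]-.214)<.04)]
A=np.c_[h[:,:2]-h[:,:2].mean(0),np.ones(len(h))];print(len(h),h.mean(0),np.linalg.lstsq(A,h[:,2],rcond=None)[0])
print(r.get_state()["clock"])
r.finish_job()
E
```

```text
365 [0.47867264 0.21309283 0.07679311] [-0.00351569  0.00393195  0.07679311]
17.9
the job is handed in; nothing more can be done
```

I pressed the badge with the largest tamper, set the tamper down in the green dish, and handed the job in at about 17.9 s. The hand-in gave no verdict.

- **Press:** I held the plate at the bottom for over 0.6 s with about 30 N. It measured 31.7 mm high (32 mm expected) and its tilt was under 0.01 rad. By the tool position, the tamper was about 2 mm from the badge centre measured in the top view.
- **Plate return:** the badge top measured 55 mm afterwards, against 54 mm when fully up.
- **Tamper in the dish:** it stands upright, tilted about 0.005 rad. It is about 2 mm off centre, and its top is at 77 mm (76 mm expected).
- **Clear of everything:** the arm is withdrawn and touching nothing. In the pictures the tape roll and ink bottle look to be where they started; I did not measure them.

**Checks that disagreed:**
- The side camera put the dish about 7 mm and the badge about 3.5 mm away in y from the top camera. I relied on the top camera.
- My first tilt reading of the placed tamper gave nonsense values, probably because arm pixels got into it. The 0.005 rad above is from a repeat limited to the handle top.

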